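# Hairbrush onto its outline on the vanity turntable

## Task

Take the brown hairbrush from its sloping steel rest and lay it flat, bristles up, on the brush-shaped outline on the round white turntable, with its head on the wide end of the outline and its handle on the narrow end. The turntable spins freely: do not let it turn, set the brush down rather than dropping it, and let go. Leave the cup that stands on the turntable, the bin, the tray and the nail clipper where they are.

Things in the scene. Friction and masses are not known exactly. Their poses are not given: they have to be found in the camera images.
- brush_center (a point): centre of the loose brown hairbrush (200 mm long, 120 g), which balances near here: on its midline, half-way along, 12 mm above its flat underside. Own x: from head to handle end; z: out of the bristle side. The handle (x 0 to +100 mm) is a straight bar 24 mm wide, 24 mm high (z -12 to +12 mm). Starts on the rest, bristles up, sloping 35 degrees, handle end up, to the robot's left
- brush_head (a point): point in the middle of the brush's head, 60 mm from brush_center (at its x = -60 mm), 12 mm above the underside. The head (x from -100 to about 0 mm) is a rounded paddle 56 mm wide and 12 mm thick, with bristles up to 28 mm above the underside
- mark (a point): centre of the flat grey brush-shaped outline (200 mm long, under 1 mm thick) on the turntable's top face; turns with it. x runs from the outline's wide head end to its narrow handle end, z is up. The brush is to lie with brush_center 12 mm straight above this point and the x axes in line. The turntable's axis is 45 mm from it, towards -y
- turntable (a joint): angle of the white turntable disc (280 mm across, top face 26 mm above the counter, rim raised 4 mm, 0.5 kg) about its upright axis; 0 as it starts, positive anticlockwise from above; turns almost without friction
- rest: fixed stainless steel brush rest, origin on the counter below the brush's middle; its x points the way the slope rises. The 80 mm wide plate under the brush's head rises at 35 degrees, with a low stop at its lower end and low side lips (8 mm); the whole handle sticks out past the plate, with free air beneath and beside it
- cup: lidded aqua denture cup, 74 mm across and 60 mm high, 120 g, standing loose on the turntable on the other side of its axis from the outline; origin in the middle of its underside
- bin: round white bin with a grey front flap, 126 mm across, 164 mm high, loose on the counter; origin in the middle of its underside
- tray: loose stainless steel tray, 120 by 170 mm, rim 16 mm high; origin in the middle of its underside
- clipper: chrome nail clipper, 80 mm long, 16 mm high, lying loose in the tray; origin in the middle of its underside
Mind the look-alikes: they are no part of the job. There is more than one size of the cup; the one meant has the size given above.

How it is judged:
At the end, for the whole second after the job is handed in: Brush flat on the turntable, bristles up, released, at rest, within 20 mm and 12 degrees of the outline, head on the wide end; turntable at rest within 0.2 rad of its start; cup (upright), bin, tray and clipper within 30 mm of where they were (horizontal distance between brush_center and mark below 0.02 m and angle between the x axis of brush_center and the x axis of mark, either way round below 0.21 rad and x of brush_head in the frame of mark below -0.03 m and z of brush_center in the frame of mark between 0.007 and 0.017 m and angle between brush_center's own z axis and vertical below 0.1 rad and linear speed of brush below 0.02 m/s and velocity of joint turntable between -0.05 and 0.05 rad/s and value of joint turntable between -0.2 and 0.2 rad and distance of each of cup, bin, tray, clipper from where it was at the start of the episode below 0.03 m and angle between cup's own z axis and vertical below 0.2 rad); the robot touches nothing.
It fails at once if the turntable is turned more than 0.2 rad either way (value of joint turntable above 0.2 rad or value of joint turntable below -0.2 rad).
It fails at once if the brush is dropped: it falls faster than 0.45 m/s (about 10 mm of fall) with no finger on it (contact force between the fingers and brush below 0.02 N and linear speed of brush above 0.45 m/s).
It fails at once if the cup is tipped, or the cup, bin, tray or clipper is pushed away by more than 30 mm (angle between cup's own z axis and vertical above 0.4 rad or distance of any of cup, bin, tray, clipper from where it was at the start of the episode above 0.03 m).
It also fails if it takes over 40 s, if anything falls off the work surface, if the arm or the gripper's body presses on something with over 40 N, if the wrist force passes 120 N, or if a joint passes its speed limit or range.

## Robot

A 7-joint arm with a two-finger parallel gripper is mounted at the origin on the work surface. World frame = base frame: x ahead of the robot, y to its left, z up, the work surface at z = 0. Lengths are in m, angles in rad, forces in N, time in s.
With the tool pointing down it reaches from about 0.4 to 0.85 m from the base axis. Payload 6.9 kg.
Tool frame: the origin (TCP) lies midway between the tips of the shut fingers; the grasp point (between the pads) lies behind it (ctrl.pinch_z is the z of the grasp point in the tool frame, in m); z points along the fingers, y is the line along which they close (so a half turn about z gives the same grasp; the last joint's range is limited). The gripper opens to 85 mm and grips with 20 to 120 N. Pads are 22 mm wide; open, the fingers measure 114 mm over their backs; the gripper's body (76 mm by 85 mm) begins 54 mm behind the grasp point. The pads swing forward as they close: fully open they stand 13 mm farther back than shut.
Start: joints at [1.411, 0.507, -0.238, 1.5, 0.126, 1.149, -0.155], TCP at [0.164, -0.603, 0.231] pointing down, gripper open.
Joint ranges: [-3.08, 3.08], [-0.24, 2.05], [-1.43, 1.35], [0, 2.5], [-1.52, 4.66], [0.17, 1.96], [-2.89, 2.89]. Speed limits (rad/s): [2.39, 2.39, 3.14, 3.14, 3.14, 3.14, 3.14].

## Interface

Orientations are given as a unit quaternion [w, x, y, z].
In Python, from station import ctrl, get_state, vision, ticket, models gives the robot as it stands. Calls block until the motion is done:
- ctrl.movep(position, orientation): joint-space move of the TCP to a pose.
- ctrl.movel(position, frame=None, max_speed=0.15): straight line of the TCP; frame=None keeps the orientation; max_speed is the mean speed in m/s.
- ctrl.set_joints(angles): joint-space move.
- ctrl.ungrasp() and ctrl.close_gripper(force=None): open the fingers fully, or close them until they stop; force is the grip in N (None keeps the last).
- ctrl.pause(seconds).
- ctrl.ik(position, orientation): joint angles nearest the present ones, or None.
- get_state(): the state.
- vision.grab_frame(name): name is "side" or "top"; returns (picture, depth): 400x640x3 uint8, blue, green, red; 400x640 float32, m along the optical axis (not along the pixel's ray), 0 where there is no reading.
- vision.camera_info(name): a dict with "mtx" (3x3 intrinsics, pixels), "R" (3x3) and "t" (3): a world point X has camera coordinates R X + t. Camera axes: x right, y down, z forward; pixel columns grow to the right and rows downward; lengths in m; the calibration is good to about 2 mm. A picture is of the moment at which its call begins. camera_info takes no time and is no camera call.
A pose or a line that the arm cannot do raises ctrl.Unreachable and nothing moves.
- ticket.close_job(): hands the job in; it is judged then, once.
Trained networks look in the newest picture that a camera, given by its name, has taken for a name from the list of things; names that differ only in an ending like _2 or _b are one class to them, and where a whole thing is asked for, a point or a joint stands for the part that bears it (a point fixed in the world has none). Each returns a list of dicts, best first, with "p" (0 to 1); they miss things now and then, are a little off and sometimes report something else, mostly with a low value. They report only what shows in the picture. A call takes as long as a camera call. They do not tell look-alikes from the thing itself.
- models.recognise(camera, target): "point" ([column, row] in pixels, amid what is visible of it).
- models.masks_of(camera, target): "mask" (400x640 bool, what is visible of it) and "point" ([column, row] in pixels, amid what is visible of it).
The state is a dict: "time": time; "qpos": joint angles; "qd": joint speeds; "tau": joint torques, N m; "tcp_pos": TCP position; "eef_rot": TCP orientation; "contact_force": force on the tool from outside, world axes, zero at the start; "wrist_torque": the same for the moment, N m; "width": finger opening in m; "gripper_force": force on a finger pad.
Only numpy, scipy, OpenCV 4.12 (cv2) and the standard library are available. Lean on these libraries where they do the work, as an engineer would, in place of code of your own. Each camera call takes 0.05 s, during which the arm holds its last target. There are 200 camera calls.

## Working session

There is one attempt and no reset: what is moved stays moved. The work goes in short steps, each a Python script; the robot and the scene stay as the last script left them, time stands still between calls to the robot, and variables do not carry over. Pictures are saved under pics/ and viewed, at most 10 in all, crops included, and the job is handed in when it is done.

```bash
mkdir -p pics; cat > h.py <<'E'
import numpy as np, cv2
from scipy.spatial.transform import Rotation as Ro
from station import ctrl, get_state, vision, ticket, models
def cloud(cam, depth):
    c=vision.camera_info(cam); K,R,t=[np.array(c[k]) for k in("mtx","R","t")]
    v,u=np.indices(depth.shape)
    P=np.stack([(u-K[0,2])/K[0,0]*depth,(v-K[1,2])/K[1,1]*depth,depth],-1)
    return (P-t)@R
def proj(cam,X):
    c=vision.camera_info(cam); K,R,t=[np.array(c[k]) for k in("mtx","R","t")]
    p=K@(R@np.array(X)+t); return p[:2]/p[2]
E
python3 - <<'E'
from h import *
np.set_printoptions(precision=3,suppress=True)
print(ctrl.pinch_z, get_state())
for c in("top","side"):
    im,d=vision.grab_frame(c); cv2.imwrite(f"pics/{c}0.png",im); W=cloud(c,d)
    np.savez(f"{c}0.npz",im=im,d=d,W=W)
    for n in("brush_center","mark","turntable","rest","cup","bin","tray","clipper"):
        for m in models.masks_of(c,n)[:3]:
            k=m["mask"]&(d>0); P=W[k]
            print(c,n,round(m["p"],2),np.round(m["point"]),k.sum(),np.median(P,0) if len(P) else "",*( [P.min(0),P.max(0)] if len(P) else []))
            if m["p"]>.3: np.save(f"m_{c}_{n}_{int(m['p']*100)}.npy",m["mask"])
E
```

```text
-0.0187 {'time': 0.0, 'qpos': array([ 1.412,  0.508, -0.238,  1.501,  0.126,  1.149, -0.155]), 'qd': array([ 0.   ,  0.001,  0.001, -0.   ,  0.001, -0.002,  0.002]), 'tau': array([  0.001, -62.06 ,  -2.187, -24.965,   0.013,   0.012,   0.   ]), 'tcp_pos': array([ 0.163, -0.603,  0.23 ]), 'eef_rot': array([-0.001,  0.991,  0.132, -0.   ]), 'contact_force': array([0.89 , 0.359, 0.202]), 'wrist_torque': array([-0.039,  0.002,  0.014]), 'gripper_force': 0.0, 'width': 0.08540809906933976}
top brush_center 0.57 [254. 206.] 641 [0.562 0.201 0.081] [0.494 0.145 0.014] [0.62  0.276 0.159]
top brush_center 0.43 [476. 202.] 108 [ 0.593 -0.519  0.017] [ 0.576 -0.553  0.001] [ 0.613 -0.479  0.026]
top mark 0.75 [378. 230.] 5370 [ 0.504 -0.187  0.026] [ 0.374 -0.326 -0.002] [ 0.649 -0.042  0.086]
top mark 0.58 [464. 206.] 1890 [ 0.585 -0.484  0.004] [ 0.516 -0.58  -0.006] [ 0.655 -0.395  0.023]
top mark 0.53 [477. 201.] 124 [ 0.592 -0.514  0.016] [ 0.573 -0.561 -0.002] [ 0.613 -0.477  0.026]
top turntable 0.97 [374. 231.] 5375 [ 0.504 -0.188  0.026] [ 0.377 -0.321 -0.005] [ 0.652 -0.04   0.084]
to
[... 1164 characters left out ...]
55 -0.054  0.089]
side cup 0.74 [252. 211.] 1034 [0.407 0.039 0.076] [ 0.362  0.017 -0.   ] [0.46  0.172 0.087]
side bin 0.65 [282. 167.] 537 [0.56  0.199 0.082] [0.495 0.144 0.031] [0.623 0.265 0.156]
side tray 0.62 [414. 342.] 4204 [ 0.584 -0.491  0.004] [ 0.52  -0.578 -0.003] [ 0.668 -0.387  0.021]
side tray 0.32 [307. 229.] 701 [ 0.513 -0.128  0.081] [ 0.483 -0.147 -0.003] [0.598 0.03  0.089]
side tray 0.24 [282. 170.] 634 [0.561 0.206 0.081] [ 0.493  0.144 -0.003] [0.629 0.554 0.156]
side clipper 0.86 [425. 357.] 404 [ 0.593 -0.52   0.016] [ 0.573 -0.554  0.002] [ 0.614 -0.477  0.022]
side clipper 0.19 [319. 263.] 5883 [ 0.498 -0.206  0.026] [ 0.375 -0.318  0.014] [ 0.651 -0.038  0.033]
```

```bash
python3 - <<'E'
from h import *
im=cv2.imread("pics/top0.png"); cv2.imwrite("pics/top0c.png",cv2.resize(im[120:300,200:440],None,fx=3.3,fy=3.3,interpolation=cv2.INTER_CUBIC))
# rectified turntable top view from side & top at z=.026: 0.5mm/px
for c in("top","side"):
    im=np.load(f"{c}0.npz")["im"]
    q=np.float32([[.66,-.03],[.66,-.34],[.36,-.34],[.36,-.03]])   # x up, y left
    src=np.float32([proj(c,[*p,.026]) for p in q]); dst=np.float32([[0,0],[400,0],[400,387],[0,387]])
    r=cv2.warpPerspective(im,cv2.getPerspectiveTransform(src,dst),(400,387),flags=cv2.INTER_CUBIC)
    cv2.imwrite(f"pics/rect_{c}.png",r)
cv2.imwrite("pics/rect.png",np.hstack([cv2.imread("pics/rect_top.png"),cv2.imread("pics/rect_side.png")]))
E
```

```text
(no output)
```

View pics/side0.png

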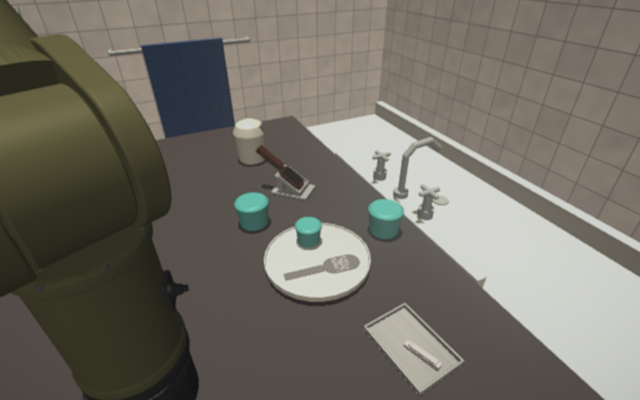

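View pics/top0c.png

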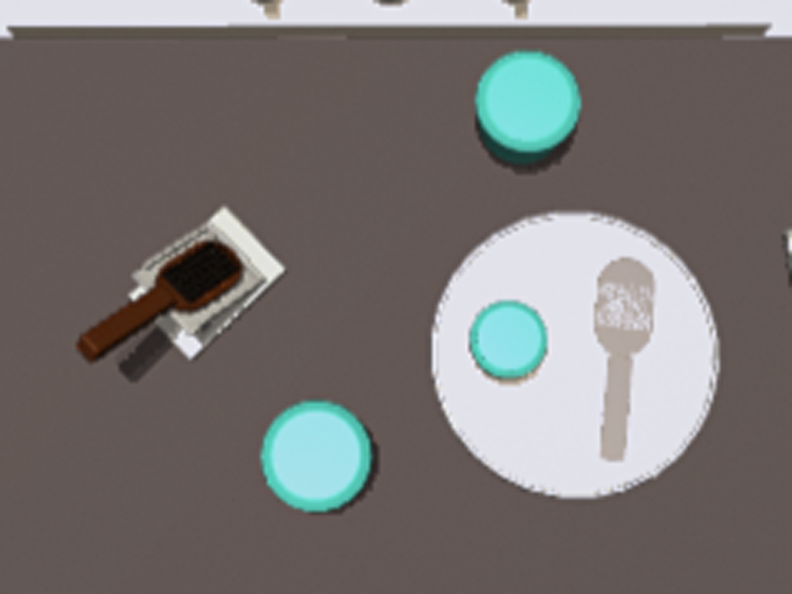

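View pics/rect.png

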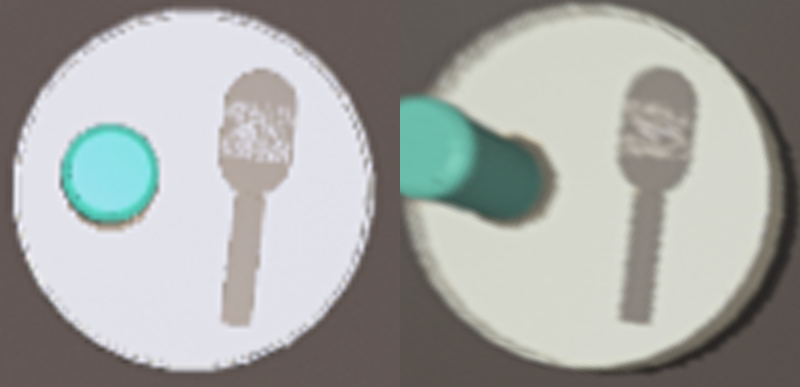

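```bash
cat > fit.py <<'E'
from h import *
from scipy.optimize import minimize
S=4
th=np.linspace(0,2*np.pi,24)
def paddle(z): # rounded paddle outline, mm
    a=np.array([[-50+44*np.sign(np.cos(t))*abs(np.cos(t))**.8-6*(np.cos(t)<0)*abs(np.cos(t)),28*np.sign(np.sin(t))*abs(np.sin(t))**.5] for t in th])
    return np.c_[a,np.full(len(a),z)]
box=lambda z:np.array([[x,y,z] for x in(-10,100) for y in(-12,12)],float)
PARTS3=[np.vstack([paddle(-12),paddle(0)]),np.vstack([box(-12),box(12)]),np.vstack([paddle(0)*[.8,.75,1]-[10,0,0],paddle(16)*[.8,.75,1]-[10,0,0]])]
PARTS2=[paddle(0),box(0)]
def sil(cam,R,p,parts,shape=(400,640)):
    m=np.zeros((shape[0]*S,shape[1]*S),np.uint8)
    for q in parts:
        X=(q/1000)@R.T+p; u=np.array([proj(cam,x) for x in X])
        h=cv2.convexHull(np.float32((u+.5)*S)).astype(np.int32); cv2.fillConvexPoly(m,h,1)
    return cv2.resize(m.astype(np.float32),shape[::-1],interpolation=cv2.INTER_AREA)
def rot(yaw,pitch): return Ro.from_euler("ZY",[yaw,-pitch]).as_matrix()
def fit(masks,p0,free,parts,pitch=0):
    # p0=[x,y,z,yaw]; free: indices optimised
    p0=np.array(p0,float); sc=np.array([.01,.01,.01,.1])
    def f(v):
        p=p0.copy(); p[free]+=v*sc[free]; R=rot(p[3],pitch); c=0
        for cam,m in masks.items():
            s=sil(cam,R,p[:3],parts); c-=np.minimum(s,m).sum()/np.maximum(s,m).sum()
        return c/len(masks)
    n=len(free); r=minimize(f,np.zeros(n),method="Nelder-Mead",options=dict(initial_simplex=np.vstack([np.zeros(n),np.eye(n)]),maxfev=160,xatol=.02,fatol=1e-4))
    p=p0.copy(); p[free]+=r.x*sc[free]; return p,-r.fun
E
cat > m1.py <<'E'
from fit import *
import glob
np.set_printoptions(precision=4,suppress=True)
bm,gm={},{}
for c in("top","side"):
    z=np.load(f"{c}0.npz"); W=z["W"]; im=z["im"].astype(int)
    m=np.load(sorted(glob.glob(f"m_{c}_brush_center_*"))[-1])
    n,l,s,_=cv2.connectedComponentsWithStats(m.astype(np.uint8)); m=l==1+s[1:,4].argmax()
    bm[c]=m.astype(np.float32)
    disc=np.load(sorted(glob.glob(f"m_{c}_mark_*"))[-1]).astype(np.uint8)
    disc=cv2.erode(disc,np.ones((7,7)))>0
    d=np.linalg.norm(W[...,:2]-[.51,-.185],axis=-1)<.125
    g=(disc&d&(im.max(2)<(195 if c=="top" else 175))&(im.max(2)-im.min(2)<45)&(np.abs(W[...,2]-.026)<.01)).astype(np.uint8)
    n,l,s,_=cv2.connectedComponentsWithStats(g); g=(l==1+s[1:,4].argmax()).astype(np.uint8)
    g=cv2.morphologyEx(g,cv2.MORPH_CLOSE,np.ones((7,7))); gm[c]=g.astype(np.float32)
    P=W[g>0]; print(c,"mark px",g.sum(),P.min(0),P.max(0))
    P=W[bm[c]>0]; print("brush px",len(P),"hi",P[P[:,2]>np.percentile(P[:,2],97)].mean(0))
for ms in(gm,{"top":gm["top"]},{"side":gm["side"]}):
    print("mark",*fit(ms,[.51,-.215,.0265,3.05],[0,1,3],PARTS2))
for ms in(bm,{"top":bm["top"]},{"side":bm["side"]}):
    print("brush",*fit(ms,[.56,.205,.085,2.15],[0,1,2,3] if len(ms)>1 else [0,1,3],PARTS3,np.radians(35)))
E
python3 m1.py
```

```text
top mark px 696 [ 0.4081 -0.2577  0.0179] [ 0.6057 -0.2001  0.0353]
brush px 647 hi [0.451  0.1835 0.523 ]
side mark px 790 [ 0.2275 -0.819   0.0232] [ 0.6067 -0.2006  0.6889]
brush px 613 hi [0.4787 0.1477 0.209 ]Traceback (most recent call last):
  File "m1.py", line 19, in <module>
    print("mark",*fit(ms,[.51,-.215,.0265,3.05],[0,1,3],PARTS2))
                  ~~~^^^^^^^^^^^^^^^^^^^^^^^^^^^^^^^^^^^^^^^^^^
  File "fit.py", line 26, in fit
    n=len(free); r=minimize(f,np.zeros(n),method="Nelder-Mead",options=dict(initial_simplex=np.vstack([np.zeros(n),np.eye(n)]),maxfev=160,xatol=.02,fatol=1e-4))
                   ~~~~~~~~^^^^^^^^^^^^^^^^^^^^^^^^^^^^^^^^^^^^^^^^^^^^^^^^^^^^^^^^^^^^^^^^^^^^^^^^^^^^^^^^^^^^^^^^^^^^^^^^^^^^^^^^^^^^^^^^^^^^^^^^^^^^^^^^^^^^^
    res = _minimize_neldermead(fun, x0, args, callback, bounds=bounds,
                               **options)
    fsim[j] = func(sim[j])
              ~~~~^^^^^^^^
    fx = function(np.copy(x), *(wrapper_args + args))
  File "fit.py", line 24, in f
    s=sil(cam,R,p[:3],parts); c-=np.minimum(s,m).sum()/np.maximum(s,m).sum()
  File "fit.py", line 14, in sil
    X=(q/1000)@R.T+p; u=np.array([proj(cam,x) for x in X])
                                  ~~~~^^^^^^^
  File "h.py", line 10, in proj
    c=vision.camera_info(cam); K,R,t=[np.array(c[k]) for k in("mtx","R","t")]
ValueError: time passes only in moves, steps and waits
```

```bash
cat >> h.py <<'E'
import functools
@functools.cache
def cam(c):
    i=vision.camera_info(c); return [np.array(i[k]) for k in("mtx","R","t")]
def proj(c,X):
    K,R,t=cam(c); p=(np.asarray(X)@R.T+t)@K.T; return p[...,:2]/p[...,2:]
E
sed -i 's/u=np.array(\[proj(cam,x) for x in X\])/u=proj(cam,X)/' fit.py; time python3 m1.py
```

```text
top mark px 696 [ 0.4081 -0.2577  0.0179] [ 0.6057 -0.2001  0.0353]
brush px 647 hi [0.451  0.1835 0.523 ]
side mark px 790 [ 0.2275 -0.819   0.0232] [ 0.6067 -0.2006  0.6889]
brush px 613 hi [0.4787 0.1477 0.209 ]
mark [ 0.5067 -0.2234  0.0265  3.0212] 0.9339516162872314
mark [ 0.5064 -0.2233  0.0265  3.0246] 0.9387666583061218
mark [ 0.5073 -0.2239  0.0265  3.0133] 0.9353843927383423
brush [0.5561 0.2134 0.0893 2.3288] 0.8571054935455322
brush [0.5567 0.2137 0.085  2.3399] 0.873298168182373
brush [0.5599 0.224  0.085  2.3346] 0.8727858066558838
real	0m3.491s
user	0m6.724s
sys	0m2.469s
```

```bash
cat > plan.py <<'E'
from fit import *
np.set_printoptions(precision=4,suppress=True)
MARK=np.array([.5067,-.2235,.0265]); MY=3.021
BC=np.array([.5561,.2134,.0885]); BY=2.329; RB=rot(BY,np.radians(35))
GX=.048; TZ=-.008          # grasp station along the handle, tip height in the brush frame
def tool(RBr,s): # tool z=-brush z ; tool y=s*brush y
    z=-RBr[:,2]; y=s*RBr[:,1]; return np.c_[np.cross(y,z),y,z]
def quat(R): return Ro.from_matrix(R).as_quat()[[3,0,1,2]]
E
python3 - <<'E'
from plan import *
import glob
for c in("top","side"):
    z=np.load(f"{c}0.npz"); m=np.load(sorted(glob.glob(f"m_{c}_brush_center_*"))[-1])
    P=((z["W"][m&(z["d"]>0)]-BC)@RB)*1000; P=P[(abs(P)<150).all(1)]
    h=P[(P[:,0]>25)&(P[:,0]<95)&(P[:,2]>-15)&(abs(P[:,1])<25)]; t=h[h[:,2]>6]
    print(c,len(h),"top z",np.median(t[:,2]),"y range",np.percentile(h[:,1],[3,50,97]),"slope z/x",np.polyfit(t[:,0],t[:,2],1)[0],"y/x",np.polyfit(t[:,0],t[:,1],1)[0],"x",np.percentile(P[:,0],[1,99]))
for s in(1,-1):
    R0=tool(RB,s); R1=tool(rot(MY,0),s)
    g=BC+RB@[GX,0,TZ]; pre=BC+RB@[GX,0,.10]; pl=MARK+[0,0,.012]+rot(MY,0)@[GX,0,TZ]
    for n,p,R in(("pre",pre,R0),("g",g,R0),("lift",g+[0,0,.12],R0),("preplace",pl+[0,0,.1],R1),("place",pl,R1)):
        print(s,n,p,ctrl.ik(p,quat(R)))
E
```

```text
top 170 top z 12.944767368595883 y range [-6.9494  5.1187 13.9751] slope z/x 0.0037479415847510842 y/x 0.035174430633572173 x [-92.0988  98.4397]
side 188 top z 13.68965098299939 y range [-8.8371  8.941  13.8586] slope z/x 0.007842698963458105 y/x 0.0032119993838376003 x [-94.0473  94.7791]
1 pre [0.5685 0.2003 0.1979] [ 0.0857  0.7342 -0.3675  1.3661 -0.2802  1.4072 -2.5236]
1 g [0.5259 0.2453 0.1095] [ 0.0493  0.7803 -0.4072  1.5668 -0.2808  1.1459 -2.5173]
1 lift [0.5259 0.2453 0.2295] [ 0.0695  0.6594 -0.4482  1.4468 -0.2869  1.3643 -2.615 ]
1 preplace [ 0.459  -0.2177  0.1305] [ 0.6013  0.4479 -0.296   1.9438  0.1814  0.7754 -1.4886]
1 place [ 0.459  -0.2177  0.0305] [ 0.5344  0.5959 -0.2084  2.0419  0.2335  0.5258 -1.5332]
-1 pre [0.5685 0.2003 0.1979] [ 0.3831  0.9094 -1.0661  1.3614  0.1733  1.4014  0.1912]
-1 g [0.5259 0.2453 0.1095] [ 0.3251  0.9422 -0.9915  1.5628  0.1747  1.1403  0.1857]
-1 lift [0.5259 0.2453 0.2295] [ 0.3469  0.8228 -1.0654  1.4427  0.0983  1.3435  0.1446]
-1 preplace [ 0.459  -0.2177  0.1305] [ 0.9924  0.5693 -0.9143  1.9391  0.5692  0.9145  1.2405]
-1 place [ 0.459  -0.2177  0.0305] [ 0.8919  0.6996 -0.7776  2.0374  0.7583  0.7167  1.0763]
```

```bash
cat >> plan.py <<'E'
BC=BC+RB@[0,.0025,.001]; s=-1
R0=tool(RB,s); R1=tool(rot(MY,0),s); g=BC+RB@[GX,0,TZ]; pl=MARK+[0,0,.012]+rot(MY,0)@[GX,0,TZ]
def show(n): S=get_state(); print(n,round(S["time"],2),S["tcp_pos"],S["width"],S["gripper_force"],S["contact_force"],flush=True)
E
python3 - <<'E'
from plan import *
ctrl.movep([.40,-.30,.36],quat(tool(rot(2.7,0),s))); show("via")
ctrl.movep(BC+RB@[GX,0,.13],quat(R0)); show("pre")
ctrl.movel(BC+RB@[GX,0,.045],max_speed=.1); show("near")
for c in("top","side"):
    im,_=vision.grab_frame(c); x,y=proj(c,g).astype(int); cv2.imwrite(f"pics/n_{c}.png",cv2.resize(im[y-60:y+60,x-65:x+65],(390,360),interpolation=cv2.INTER_CUBIC))
cv2.imwrite("pics/near.png",np.hstack([cv2.imread("pics/n_top.png"),cv2.imread("pics/n_side.png")]))
E
```

```text
via 2.4 [ 0.3994 -0.301   0.3596] 0.08620549449092063 0.0 [ 0.6668 -0.1265  0.2946]
pre 4.33 [0.5796 0.1843 0.2236] 0.08510239881217424 0.0 [0.0959 0.0109 0.7132]
near 5.33 [0.546  0.2209 0.1542] 0.08540241784625534 0.0 [0.1314 0.3248 0.0915]
```

View pics/near.png

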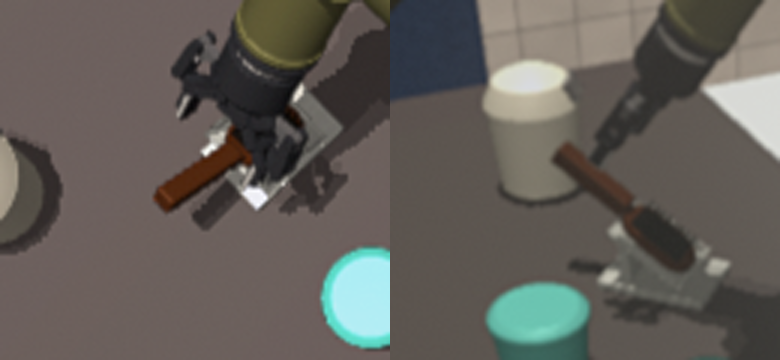

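```bash
python3 - <<'E'
from plan import *
ctrl.movel(g,max_speed=.07); show("at")
ctrl.close_gripper(60); show("closed")
ctrl.movel(g+[0,0,.03],max_speed=.05); show("lift1")
ctrl.movel(g+[0,0,.16],max_speed=.15); show("lift2")
for c in("top","side"):
    im,_=vision.grab_frame(c); x,y=proj(c,g+[0,0,.16]).astype(int); cv2.imwrite(f"pics/l_{c}.png",cv2.resize(im[y-60:y+60,x-65:x+65],(390,360),interpolation=cv2.INTER_CUBIC))
cv2.imwrite("pics/lift.png",np.hstack([cv2.imread("pics/l_top.png"),cv2.imread("pics/l_side.png")]))
E
```

```text
at 6.33 [0.5249 0.2431 0.1105] 0.08521575713218606 0.0 [ 0.7383 -0.6482  0.3865]
closed 6.92 [0.5247 0.2432 0.1105] 0.022739181683925202 60.1398628950119 [ 1.0624 -0.4138  1.3622]
lift1 7.67 [0.5245 0.243  0.1401] 0.022605825272075844 59.935669898986816 [-0.8344  0.0724 -1.5175]
lift2 8.69 [0.5242 0.2427 0.2693] 0.022960481772615202 59.955174922943115 [ 0.3206 -0.6472 -2.2037]
```

View pics/lift.png

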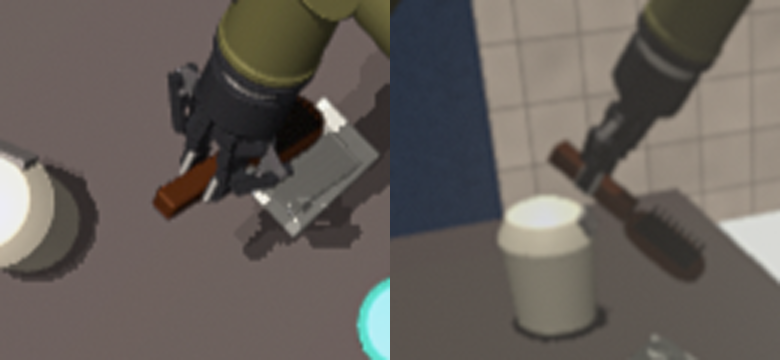

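```bash
cat > m2.py <<'E'
from plan import *
def measure(tag, exp, RA, zfree=True):
    """cloud + silhouette fit of the brush near expected centre exp, yaw MY, level"""
    ms={}
    for c in("top","side"):
        im,d=vision.grab_frame(c); W=cloud(c,d); hsv=cv2.cvtColor(im,cv2.COLOR_BGR2HSV)
        cv2.imwrite(f"pics/{tag}_{c}.png",im)
        r=[m for m in models.masks_of(c,"brush_center") if m["p"]>.3]
        for m in r:
            k=m["mask"]&(d>0); P=(W[k]-exp)@RA*1000; P=P[(abs(P)<[130,50,40]).all(1)]
            print(c,round(m["p"],2),m["point"],proj(c,exp),len(P))
            if len(P)<80: continue
            hd=P[(P[:,0]<-30)]; ha=P[P[:,0]>10]
            print("  head n",len(hd),"y",np.percentile(hd[:,1],[3,50,97]) if len(hd) else "","handle n",len(ha),"y",np.percentile(ha[:,1],[3,50,97]) if len(ha) else "","x",np.percentile(P[:,0],[1,99]),"z",np.percentile(P[:,2],[3,50,97]),"handle z",np.percentile(ha[:,2],[50,90]) if len(ha) else "")
            break
E
python3 - <<'E'
from m2 import *
ctrl.movep(pl+[0,0,.14],quat(R1)); ctrl.pause(.3); show("above")
p=get_state()["tcp_pos"]; exp=p-rot(MY,0)@[GX,0,TZ]
measure("abv",exp,rot(MY,0))
ims=[]
for c in("top","side"):
    im=cv2.imread(f"pics/abv_{c}.png"); x,y=proj(c,exp).astype(int); x=max(x,65);ims.append(cv2.resize(im[y-60:y+60,x-65:x+65],(390,360),interpolation=cv2.INTER_CUBIC))
cv2.imwrite("pics/abv.png",np.hstack(ims))
E
```

```text
above 10.81 [ 0.4594 -0.2173  0.1705] 0.022763831316685662 59.85320448875427 [-0.8522 -0.0055 -1.6821]
top 0.71 [395.5, 201.9] [396.0691 221.0068] 527
  head n 329 y [-28.5739  -8.5146  22.2156] handle n 114 y [-10.1345  -1.9476  12.3712] x [-95.7932  99.9641] z [-4.6951  2.9963 15.4551] handle z [12.4745 15.2765]
side 0.62 [333.4, 223.5] [321.1725 220.3291] 1063
  head n 463 y [-20.7246  11.5292  26.3355] handle n 333 y [-6.2494 10.4491 13.4113] x [-94.9098  97.878 ] z [-8.0843  3.8566 15.0073] handle z [ 8.8808 13.3532]
```

View pics/abv.png

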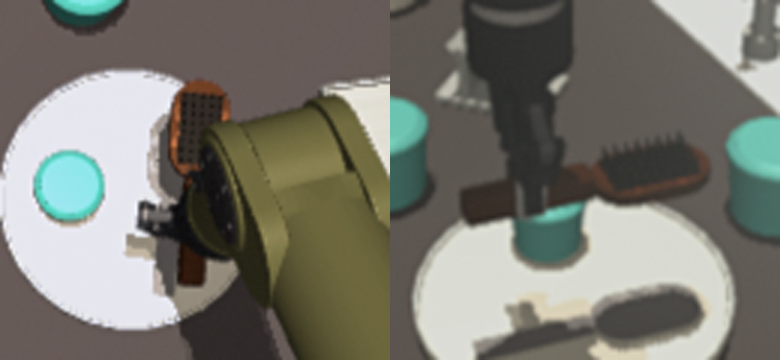

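```bash
python3 - <<'E'
from plan import *
def fz():
    v=[]
    for _ in range(5): ctrl.pause(.03); v.append(get_state()["contact_force"][2])
    return np.mean(v)
ctrl.movel(pl+[0,0,.04],max_speed=.1)
ctrl.movel(pl+[0,0,.008],max_speed=.05); ctrl.pause(.2); b=np.mean([fz(),fz()]); show("base"); print(b)
z=.008
while z>-.008:
    z-=.001; ctrl.movel(pl+[0,0,z],max_speed=.02); f=fz(); print(round(z,4),get_state()["tcp_pos"][2],f,get_state()["wrist_torque"])
    if f-b>2: break
show("down")
E
```

```text
base 13.48 [ 0.4591 -0.2178  0.0386] 0.022599861163191168 59.85930025577545 [-0.4154 -0.1809 -2.8449]
-1.6387762933902068
0.007 0.03750097532664538 -1.5903950076295768 [0.0168 0.1101 0.0075]
0.006 0.03650887807852972 -2.012029295082278 [0.0073 0.1075 0.05  ]
0.005 0.03551412679060699 -1.586306248865973 [0.0133 0.1079 0.021 ]
0.004 0.03450990391610767 -1.6703831642177978 [ 0.0252  0.1652 -0.0429]
0.003 0.03349840587030409 -1.3955783309037375 [0.0397 0.1343 0.0082]
0.002 0.03250627899595576 -1.1830202261768785 [-0.0089  0.1229  0.0019]
0.001 0.031500154135602185 -1.3391046971070886 [-0.0007  0.1027  0.0366]
0.0 0.03049701903156829 -1.339162307297394 [0.0221 0.103  0.0136]
-0.001 0.02950407427906786 -1.6549594652261828 [-0.0062  0.0752 -0.0339]
-0.002 0.02899861441938913 5.201597359922782 [0.0261 0.3804 0.0572]
down 17.65 [ 0.4592 -0.2178  0.029 ] 0.02291754182339008 60.86891412734985 [-2.0952  0.2092  5.3973]
```

```bash
python3 - <<'E'
from m2 import *
exp=get_state()["tcp_pos"]-rot(MY,0)@[GX,0,TZ]; RA=rot(MY,0)
for c in("side","top"):
    im,d=vision.grab_frame(c); W=cloud(c,d); m=models.masks_of(c,"brush_center")
    cv2.imwrite(f"pics/dn_{c}.png",im)
    for q in m[:1]:
        P=(W[q["mask"]&(d>0)]-exp)@RA*1000
        print(c,q["p"],proj(c,exp),q["point"])
        for a in(-95,-80,-60,-40,-20,5,25,70,85,95):
            h=P[(abs(P[:,0]-a)<7)&(abs(P[:,1])<32)&(abs(P[:,2])<40)]
            if len(h)>4: print(a,len(h),"y",np.percentile(h[:,1],[5,50,95]),"z",np.percentile(h[:,2],[10,50,90]))
im=cv2.imread("pics/dn_side.png"); x,y=proj("side",exp).astype(int)
cv2.imwrite("pics/dn.png",cv2.resize(im[y-60:y+60,x-80:x+80],(800,600),interpolation=cv2.INTER_CUBIC))
E
```

```text
side 0.75 [321.4433 264.897 ] [331.6, 267.3]
-95 41 y [-18.0894   1.229   18.5495] z [-0.8945  0.9163  2.1645]
-80 95 y [-19.4198   6.4457  24.4647] z [-1.0094  4.2646 13.68  ]
-60 111 y [-24.2883   6.282   24.787 ] z [-0.3936  4.3182 14.6014]
-40 105 y [-19.6034  10.4605  25.7197] z [-2.4343  3.7814 12.3663]
-20 105 y [-20.6978   8.7844  24.4433] z [-5.0152  2.8346  9.1185]
5 65 y [-8.5169  8.5685 11.0912] z [-5.135  10.8479 13.6076]
25 36 y [ 6.4986 10.3869 12.434 ] z [-6.3148  2.4654 13.0819]
70 74 y [-7.6849  9.7673 13.2193] z [-6.8901 10.9004 13.5281]
85 75 y [-8.0533 10.1391 13.7186] z [-5.8434 10.7777 13.6958]
95 69 y [-16.6695   6.8073  13.3155] z [-9.7745  8.7164 13.1908]
top 0.87 [388.1073 227.637 ] [387.6, 208.9]
-95 43 y [-17.9376  -1.7139  19.9648] z [-13.8986  -1.2249   4.2874]
-80 67 y [-25.2214  -1.0278  26.7534] z [-3.728   1.8658  7.6066]
-60 83 y [-28.8677  -2.1757  26.523 ] z [-3.8056  1.958   8.4487]
-40 70 y [-30.1812  -6.1432  19.3531] z [-4.875   3.6018 11.1601]
-20 27 y [-28.7129 -21.0239 -13.4342] z [-9.4728  1.7376  7.3033]
70 12 y [-9.9282 -5.2898  2.1596] z [ 3.1173 11.6219 15.1843]
85 38 y [-9.9355  0.0749 11.3463] z [ 7.9213 12.0496 14.1136]
95 36 y [-9.1363  0.1676 11.6312] z [ 5.9988 12.1289 14.6429]
```

View pics/dn.png

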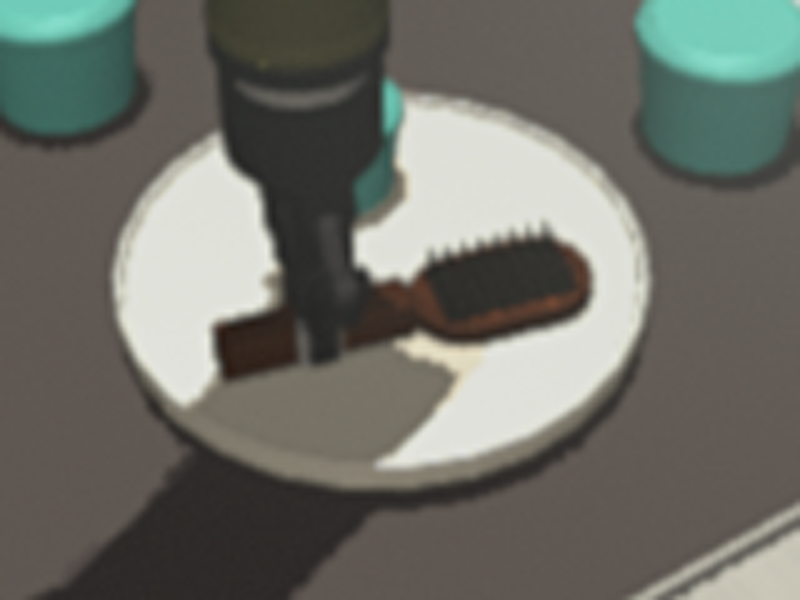

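```bash
python3 - <<'E'
from m2 import *
ctrl.movel(pl+[0,0,-.0012],max_speed=.02); show("ease")
exp=get_state()["tcp_pos"]-rot(MY,0)@[GX,0,TZ]
ctrl.ungrasp(); show("open")
ctrl.movel(pl+[0,0,.03],max_speed=.06); ctrl.movel(pl+[0,0,.22],max_speed=.15)
ctrl.movep([.25,-.45,.36],quat(R1)); ctrl.pause(.3); show("away")
measure("end",MARK+[0,0,.012],rot(MY,0))
for c in("top","side"):
    for m in models.masks_of(c,"cup")[:3]: print(c,m["p"],m["point"])
a=cv2.imread("pics/end_top.png")[120:300,300:440]; b=cv2.imread("pics/end_side.png")[170:350,240:400]
cv2.imwrite("pics/end.png",np.hstack([cv2.resize(i,(390,450),interpolation=cv2.INTER_CUBIC) for i in(a,b)]))
E
```

```text
ease 18.1 [ 0.459  -0.2178  0.0293] 0.022760291909082613 59.88469362258911 [ 0.4219 -0.2833 -1.5466]
open 18.73 [ 0.4591 -0.2177  0.0293] 0.08558664686824051 0.0 [ 0.2822 -0.7749 -0.1274]
away 22.37 [ 0.2507 -0.4495  0.3599] 0.08538003526318419 0.0 [0.3736 0.1619 0.1592]
top 0.55 [388.9, 218.9] [388.1673 227.6251] 718
  head n 341 y [-27.7864  -2.3457  24.6026] handle n 223 y [-11.2742  -1.0801  10.5251] x [-97.2408  97.0087] z [-6.9136  3.6021 15.6081] handle z [10.8368 14.4136]
side 0.92 [328.3, 268.1] [321.3721 264.4704] 1084
  head n 431 y [-29.5269   7.4287  26.0725] handle n 407 y [-7.0165  9.5336 13.2301] x [-94.3877  95.5044] z [-10.9162   2.8296  13.8032] handle z [ 9.9656 12.5239]
top 0.95 [351.7, 219.9]
top 0.8 [358.9, 153.8]
top 0.73 [298.0, 256.0]
side 0.83 [309.2, 232.0]
side 0.77 [382.4, 219.9]
side 0.52 [250.4, 140.1]
```

View pics/end.png

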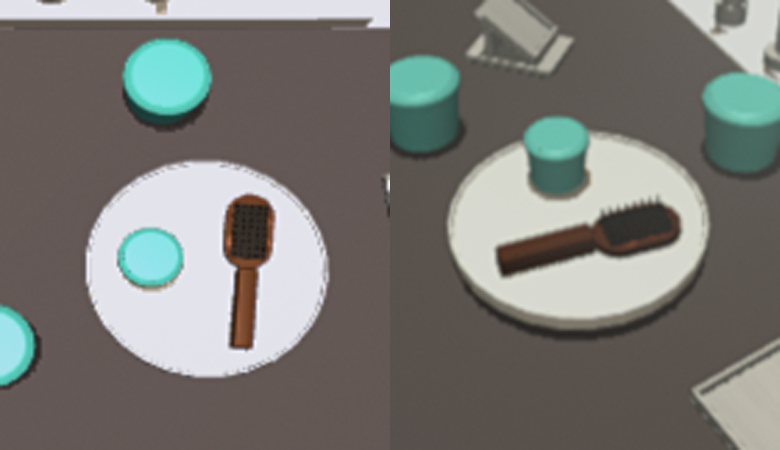

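The brush lies flat with its bristles up, its head at crop pixel (248,230) on the wide end, and it covers the outline. The cup's point, (352,220) in the full top picture, is where it was at the start, so the turntable has not turned.

```bash
python3 -c "
from h import *
print(ticket.close_job())"
```

```text
the job is handed in; nothing more can be done
None
```

The brush lies flat, bristles up, on the outline, within a few millimetres by the last camera check; it is released with the arm clear, the turntable and its cup did not visibly move, and the job is handed in (no verdict was returned).

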